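# Tip the mould plate over onto the heating platen

## Robot

A 6-joint arm with a two-finger parallel gripper is mounted at the origin on the work surface. World frame = base frame: x ahead of the robot, y to its left, z up, the work surface at z = 0. Lengths are in m, angles in rad, forces in N, time in s.
With the tool pointing down it reaches from about 0.375 to 0.975 m from the base axis. Payload 3.8 kg.
Tool frame: the origin (TCP) lies at the very end of the fingers, on their centre line; the grasp point (between the pads) lies 19 mm behind it; z points along the fingers, y is the direction in which the jaws open and shut (so a half turn about z gives the same grasp; the last joint's range is limited). The gripper opens to 88 mm and grips with 3 to 60 N. Pads are 18 mm wide; open, the fingers measure 123 mm over their backs; the gripper's body (75 mm by 187 mm) begins 45 mm behind the grasp point.
Start: joints at [-1.339, 0.264, 1.604, -0, 1.274, -0.037], TCP at [0.179, -0.651, 0.239] pointing down, gripper open.
Joint ranges: [-2.63, 2.63], [-0.94, 2.18], [0.31, 2.57], [-1.31, 4.45], [0, 2.66], [-2.55, 2.55]. Speed limits (rad/s): [2.57, 2.57, 3.14, 3.14, 3.14, 3.14].

## Interface

Orientations are given as a unit quaternion [x, y, z, w].
In Python, from plant import bot, imaging, order gives the robot as it stands.
- The arm moves only by the tool step_arm, never from a script. Its argument "steps" is a list of rows, each a list of 7 numbers: the turn, a rotation vector about the tool's x, y, z in rad, then the shift along the tool's x, y, z in cm, then the closure in counts, from 0 (fully open) to 255 (shut). In form: [[wx, wy, wz, dx, dy, dz, grip], ...]. A call has 1 to 8 rows; each row shifts and turns the commanded pose from where the row before left it, along the tool's axes as they then stand; what a row does not reach is not made up. A row lasts 1/10 s, in which the tool goes at most 50 mm and 8.59 degrees, less where a joint would pass 70% of its speed; a pose out of reach is approached as far as the arm can. A call with a gripper value outside its range is refused whole. The fingers move at their own pace and stop on an object; the grip force is fixed at half the most. Time passes only in rows, so rows that do not move let the fingers close. It gives the time, the measured TCP pose, the force and the opening at its end, in the units of the state.
- bot.read_state(): the state, without advancing time (a new reading comes with each control period).
- imaging.get_image(name): name is "scene" or "side" or "wrist"; returns the picture (480x640x3 uint8, red, green, blue); there is no depth.
- imaging.camera_model(name): a dict with "vertical_fov" (degrees; the focal length in pixels is half the picture's height over the tangent of half this angle, whatever the lens; pixels are square), "cx", "cy" (the principal point, pixels), "T" (4x4, takes a point from camera to world coordinates). Camera axes: x right, y down, z forward; pixel columns grow to the right and rows downward; lengths in m; the calibration is good to about 2 mm. A picture is of the moment at which its call begins: read the wrist's pose just before it. camera_model takes no time and is no camera call; for the wrist camera it gives the pose at the moment of the call.
- order.hand_in(): hands the job in, once; it reports no verdict.
The state is a dict: "time_s": time; "joints": joint angles; "qd": joint speeds; "joint_torque": joint torques, N m; "tool_pos": TCP position; "tool_rot": TCP orientation; "ft_force": force on the tool from outside, world axes, zero at the start; "torque": the same for the moment, N m; "finger_gap": finger opening in m.
Only numpy, scipy, OpenCV 4.12 (cv2) and the standard library are available. Lean on these libraries where they do the work, as an engineer would, in place of code of your own. Each camera call takes 0.05 s, during which the arm holds its last target.

## Task

The mould plate lies cavity side down on the bench in front of the heating platen. Without gripping it or lifting it clear, push it with the fingertips against the platen's front edge, tip it up on edge there and over onto the platen so that it lies cavity side up, then push it home, square and flush against the stop bar at the back of the platen, and come away. Leave the bottle, the scraper and the cup where they are.

Things in the scene. Friction and masses are not known exactly. Their poses are not given: they have to be found in the camera images.
- mould_plate: Loose aluminium block, 95 (x) by 110 (y) by 12 mm thick (z), 0.25-0.4 kg; origin at its centre. Its -z face has three 80 x 10 x 4 mm cavities along y; its +z face is plain. Starts flat on the bench, +z up, +x towards the platen within 17 deg, 20 to 50 mm short of it. Turned over when +z points down. Once it is against the platen, a fingertip pressed on its near edge drags that edge up by friction.
- platen: Heating platen (cold), fixed: slab, flat top 22 mm above the bench, 220 mm wide (y), plain upright front face. Origin on the bench at the middle of the front face's foot; +x into the platen, away from the mould plate, z up. On top a steel stop bar, 200 mm wide, top 35 mm above the bench, its front face at x = 130 mm. Control box, 85 mm high, 220 wide, behind it at x = 165 to 265 mm.
- release_bottle: White plastic bottle with grey cap, 52 mm diameter, 130 mm high, loose; origin at the centre of its base. Bystander, beside the control box.
- scraper: Small spatula-shaped hand scraper, 190 mm long, lying on the bench; origin under its middle, handle towards its -x. Bystander.
- steel_cup: Open steel cup, 64 mm across the rim, 60 mm high, loose; origin at the centre of its base. Bystander, 0.28 m or more in front of the platen.
There are look-alikes about, which are no part of the job. Of the things like the mould_plate, leave any that is black or yellow; of the rest the larger one is meant.

How it is judged:
On the way, in this order (a step that is already met when the one before it is completed fails the run):
1. the mould plate is tipped up on edge at the platen's front edge (within 20 degrees of upright) (angle between mould_plate's own z axis and vertical between 1.22 and 1.92 rad and x of mould_plate in the frame of platen between -0.04 and 0.025 m), for 0.05 s.
2. it has come over and lies flat on the platen, cavity side up (angle between mould_plate's own z axis and vertical above 3.05 rad and height (world z) of mould_plate between 0.0255 and 0.031 m and y of mould_plate in the frame of platen between -0.056 and 0.056 m), for 0.2 s.
At the end, for the whole second after the job is handed in: The mould plate lies flat and at rest on the platen, cavity side up (its +z within 5 degrees of straight down), wholly within the platen's width, its edge within about 4 mm of the stop bar and parallel to it within 3.4 degrees. Bottle, scraper and cup undisturbed (all of step 2 and x of mould_plate in the frame of platen between 0.078 and 0.086 m and angle between the x axis of mould_plate and the x axis of platen, either way round below 0.06 rad and linear speed of mould_plate below 0.01 m/s); the robot touches nothing.
It fails at once if the mould plate is gripped: taken between the fingers (x of the grasp point in the frame of mould_plate between -0.0515 and 0.0515 m and y of the grasp point in the frame of mould_plate between -0.059 and 0.059 m and z of the grasp point in the frame of mould_plate between -0.005 and 0.005 m).
It fails at once if the mould plate is lifted clear: its centre rises above 64 mm (standing upright on the bench it is at 47 mm) (height (world z) of mould_plate above 0.064 m).
It fails at once if the bottle is moved by more than 15 mm (distance of release_bottle from where it was at the start of the episode above 0.015 m).
It fails at once if the scraper is moved by more than 15 mm (distance of scraper from where it was at the start of the episode above 0.015 m).
It fails at once if the cup is moved by more than 15 mm (distance of steel_cup from where it was at the start of the episode above 0.015 m).
It also fails if it takes over 53 s, if anything falls off the work surface, if the arm or the gripper's body presses on something with over 40 N, if the wrist force passes 120 N, or if a joint passes its speed limit or range.

## Working session

There is one attempt and no reset: what is moved stays moved. The work goes in short steps, Python scripts to look and compute and a tool call to move; the robot and the scene stay as the last step left them, time stands still between calls to the robot, and variables do not carry over. Pictures are saved under pics/ and viewed, and the job is handed in when it is done.

Besides the shell and the picture viewer there is one more tool, called after "Call:" as name([rows], argument=value, ...), one row to a line, values as JSON. step_arm: Moves the arm, as the interface text tells. Its arguments: {"type":"object","properties":{"steps":{"type":"array","items":{"type":"array","items":{"type":"number"}}}},"required":["steps"]}

```bash
ls; mkdir -p pics; python3 - <<'E'
from plant import bot, imaging, order
import cv2,numpy as np
print(bot.read_state())
for n in ["scene","side","wrist"]:
    im=imaging.get_image(n); cv2.imwrite(f"pics/{n}0.png",im[:,:,::-1]); m=imaging.camera_model(n); print(n,m)
E
```

```text
pics
{'time_s': 0.0, 'joints': array([-1.33892238e+00,  2.64774559e-01,  1.60535712e+00, -4.18427815e-06,
        1.27369992e+00, -3.69123088e-02]), 'qd': array([ 0.00115958, -0.00079304,  0.00111491,  0.00040244, -0.00023596,
        0.00121982]), 'joint_torque': array([ 4.90532711e-04, -5.02116823e+01, -3.56866693e+01,  7.29615055e-02,
        2.93811411e-02, -1.78255018e-04]), 'tool_pos': array([ 0.17908051, -0.65007881,  0.2373827 ]), 'tool_rot': array([ 9.90982125e-01,  1.33989460e-01, -1.10944683e-04, -1.11396352e-03]), 'ft_force': array([-0.82587254,  0.58348308, -0.18040302]), 'torque': array([-0.01494048, -0.00840806, -0.00928338]), 'finger_gap': 0.08832534065409782}
scene {'vertical_fov': 55.26753786755041, 'cx': 319.8896564947004, 'cy': 241.5920743669465, 'T': array([[ 0.24848882,  0.83570316, -0.48974844,  0.9336523 ],
       [ 0.9685649 , -0.22044406,  0.11526683, -0.07590701],
       [-0.01163328, -0.50299567, -0.86421064,  0.7018461 ],
       [ 0.        ,  0.        ,  0.        ,  1.        ]])}
side {'vertical_fov': 43.71625791556254, 'cx': 319.4903127513297, 'cy': 242.51013511012206, 'T': array([[-0.88519615, -0.24065792,  0.39813508,  0.15851556],
       [-0.46492065,  0.48821312, -0.73857751,  0.80756959],
       [-0.01663025, -0.83888719, -0.54405121,  0.6305947 ],
       [ 0.        ,  0.        ,  0.        ,  1.        ]])}
wrist {'vertical_fov': 58.92507257640174, 'cx': 318.4802881376101, 'cy': 237.79739812753297, 'T': array([[ 0.26444984, -0.92079006, -0.28672626,  0.25301333],
       [-0.96439702, -0.25315672, -0.07648568, -0.62973413],
       [-0.00215942,  0.29674458, -0.95495445,  0.38400164],
       [ 0.        ,  0.        ,  0.        ,  1.        ]])}
```

View pics/scene0.png

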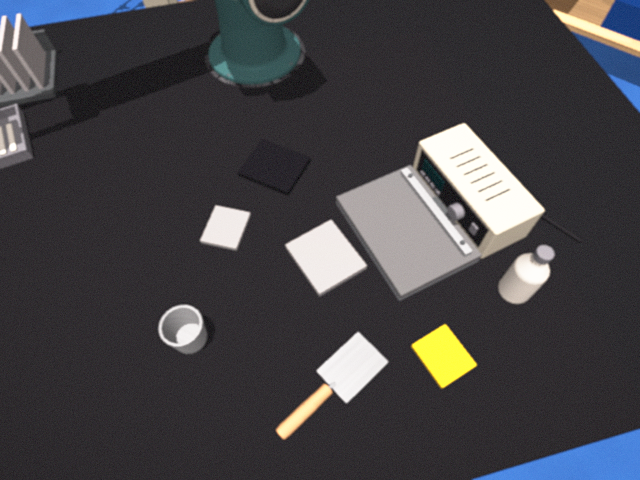

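View pics/side0.png

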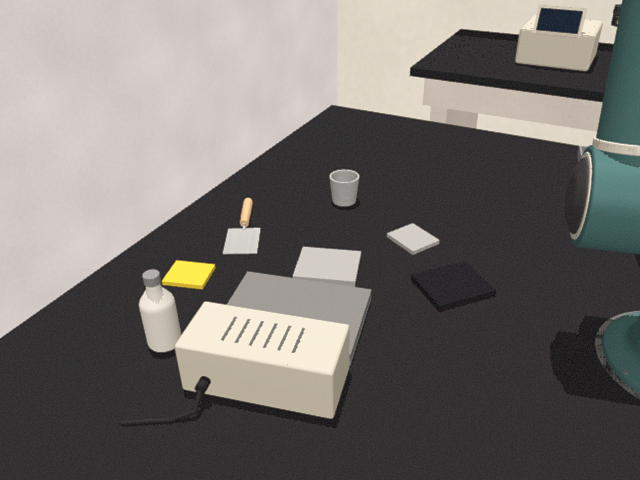

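View pics/wrist0.png

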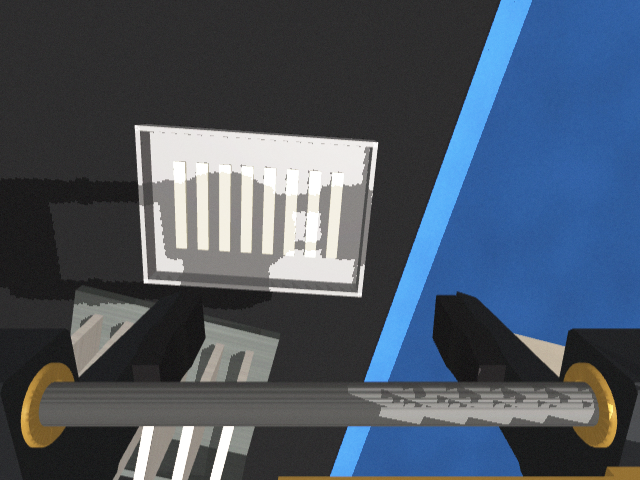

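The scene view shows the mould plate (large light grey) at about (326,258). The platen is at (407,230) with its stop bar and control box to the upper right. The bottle is at (522,275), the scraper at (335,385) and the cup at (184,330). The look-alikes are at (226,228) small, (274,166) black and (443,355) yellow.

```bash
cat > h.py <<'E'
import cv2,numpy as np
from plant import bot, imaging, order
def ray(m,px):
    f=240/np.tan(np.radians(m["vertical_fov"])/2)
    d=np.array([(px[0]-m["cx"])/f,(px[1]-m["cy"])/f,1.0]); T=m["T"]
    return T[:3,3],T[:3,:3]@d
def onz(m,px,z):
    o,d=ray(m,px); return o+d*(z-o[2])/d[2]
def proj(m,p):
    f=240/np.tan(np.radians(m["vertical_fov"])/2); T=m["T"]
    c=T[:3,:3].T@(np.asarray(p)-T[:3,3]); return np.array([m["cx"]+f*c[0]/c[2],m["cy"]+f*c[1]/c[2]])
E
python3 - <<'E'
from h import *
im=cv2.imread("pics/scene0.png"); hsv=cv2.cvtColor(im,cv2.COLOR_BGR2HSV)
big=cv2.resize(im[100:320,180:580],None,fx=2,fy=2,interpolation=cv2.INTER_CUBIC); cv2.imwrite("pics/crop.png",big)
m=imaging.camera_model("scene")
for nm,seed in [("plate",(326,258)),("platen",(400,225)),("small",(226,228))]:
    g=cv2.GaussianBlur(im,(3,3),0).astype(int); c=g[seed[1],seed[0]]
    mask=(np.abs(g-c).max(2)<(28 if nm!="platen" else 20)).astype(np.uint8)
    mask=cv2.morphologyEx(mask,cv2.MORPH_CLOSE,np.ones((3,3)))
    n,l=cv2.connectedComponents(mask); mm=(l==l[seed[1],seed[0]]).astype(np.uint8)
    cs,_=cv2.findContours(mm,cv2.RETR_EXTERNAL,cv2.CHAIN_APPROX_NONE); cc=max(cs,key=cv2.contourArea)
    ap=cv2.approxPolyDP(cc,6,True)[:,0]; print(nm,c,cv2.contourArea(cc),ap.tolist())
    z=.022 if nm=="platen" else .012
    P=np.array([onz(m,p,z)[:2] for p in ap]); print(P.round(4).tolist(), np.linalg.norm(P-np.roll(P,-1,0),axis=1).round(4))
for nm,p in [("cup",(186,345)),("scrTip",(385,362)),("bottle",(516,295)),("scr",(283,433))]: print(nm,onz(m,p,0).round(3))
E
```

```text
plate [234 237 242] 2925.0 [[331, 221], [287, 245], [318, 291], [364, 265]]
[[0.5065, 0.0459], [0.5348, -0.0408], [0.6327, -0.0102], [0.606, 0.0768]] [0.0912 0.1026 0.0909 0.1042]
platen [168 169 176] 8456.5 [[411, 167], [403, 168], [411, 170], [407, 176], [401, 169], [338, 197], [401, 293], [480, 254], [450, 222], [464, 241], [452, 244], [408, 181], [414, 175], [443, 212]]
[[0.4343, 0.2218], [0.4327, 0.2064], [0.4411, 0.2193], [0.4526, 0.2072], [0.434, 0.202], [0.4659, 0.0699], [0.6742, 0.1171], [0.6404, 0.2691], [0.5681, 0.2452], [0.6101, 0.2534], [0.6104, 0.2313], [0.4642, 0.205], [0.4538, 0.2206], [0.5453, 0.2414]] [0.0155 0.0154 0.0167 0.0193 0.1359 0.2136 0.1558 0.0762 0.0428 0.0221
 0.1486 0.0188 0.0938 0.1127]
small [233 235 241] 1207.0 [[216, 207], [202, 240], [234, 247], [248, 214]]
[[0.4235, -0.1493], [0.4869, -0.1827], [0.5152, -0.1306], [0.4536, -0.0953]] [0.0717 0.0593 0.071  0.0619]
cup [ 0.664 -0.232  0.   ]
scrTip [0.768 0.061 0.   ]
bottle [0.717 0.305 0.   ]
scr [ 0.828 -0.112  0.   ]
```

View pics/crop.png

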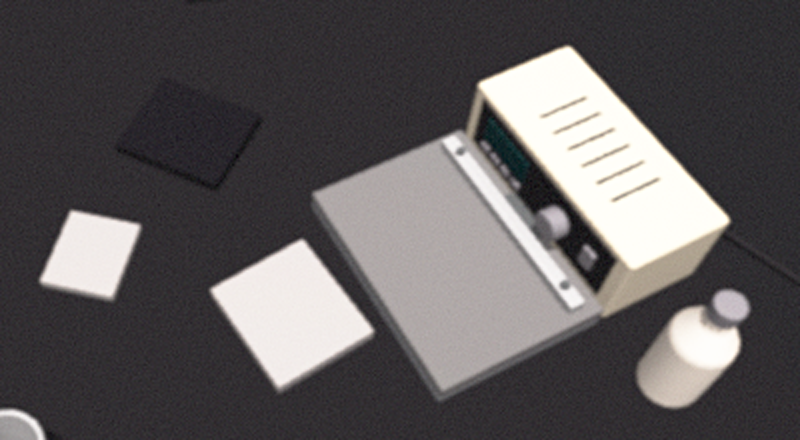

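```bash
cat >> h.py <<'E'
def quadlines(gray,thr_poly):
    """refine each side of a rough quad: subpixel half-level crossing along normals, then line fit; returns corners"""
    q=np.array(thr_poly,float); n=len(q); L=[]
    c=q.mean(0)
    for i in range(n):
        a,b=q[i],q[(i+1)%n]; t=(b-a)/np.linalg.norm(b-a); nn=np.array([t[1],-t[0]])
        if nn@((a+b)/2-c)<0: nn=-nn
        pts=[]
        for s in np.linspace(.15,.85,40):
            p=a+(b-a)*s; ks=np.arange(-6,6.01,.25)
            xy=(p+ks[:,None]*nn).astype(np.float32)
            v=cv2.remap(gray,xy[:,0].reshape(-1,1),xy[:,1].reshape(-1,1),cv2.INTER_LINEAR)[:,0].astype(float)
            v=cv2.GaussianBlur(v.reshape(1,-1),(5,1),0)[0]
            g=np.abs(np.diff(v)); k=np.argmax(g[3:-3])+3
            pts.append(p+(ks[k]+.125)*nn)
        pts=np.array(pts,np.float32)
        l=cv2.fitLine(pts,cv2.DIST_HUBER,0,.01,.01)[:,0]; L.append(l)
    out=[]
    for i in range(n):
        l1,l2=L[i-1],L[i]
        A=np.array([l1[:2],-l2[:2]]).T; s=np.linalg.solve(A,l2[2:]-l1[2:]); out.append(l1[2:]+s[0]*l1[:2])
    return np.array(out)
E
python3 - <<'E'
from h import *
im=cv2.imread("pics/scene0.png"); g=cv2.cvtColor(im,cv2.COLOR_BGR2GRAY)
m=imaging.camera_model("scene")
pl=quadlines(g,[[331,221],[287,245],[318,291],[364,265]])
pt=quadlines(g,[[338,197],[401,293],[476,256],[404,169]]) 
print(pl.round(1).tolist(),pt.round(1).tolist())
P=np.array([onz(m,p,.012)[:2] for p in pl]); Q=np.array([onz(m,p,.022)[:2] for p in pt])
print(P.round(4).tolist(),np.linalg.norm(P-np.roll(P,-1,0),axis=1).round(4)); print(Q.round(4).tolist(),np.linalg.norm(Q-np.roll(Q,-1,0),axis=1).round(4))
e=Q[0]-Q[1]; y=-(Q[1]-Q[0])/np.linalg.norm(Q[1]-Q[0]); x=np.array([y[1],-y[0]]); 
x=x if x@(Q[2]-Q[1])>0 else -x
o=(Q[0]+Q[1])/2; print("origin",o,"x",x,"y",y,np.degrees(np.arctan2(x[1],x[0])))
R=np.array([x,y]); print("plate corners in platen",((P-o)@R.T).round(4).tolist(), ((P.mean(0)-o)@R.T).round(4))
E
```

```text
[[330.8999938964844, 218.6999969482422], [283.8999938964844, 244.1999969482422], [318.5, 293.8999938964844], [367.0, 265.20001220703125]] [[335.5, 196.0], [400.6000061035156, 295.3999938964844], [480.8999938964844, 254.89999389648438], [394.8999938964844, 170.6999969482422]]
[[0.5017, 0.047], [0.5319, -0.0456], [0.6378, -0.0107], [0.6076, 0.0816]] [0.0974 0.1115 0.0971 0.1115]
[[0.4627, 0.0662], [0.678, 0.1151], [0.6423, 0.2698], [0.435, 0.1895]] [0.2209 0.1588 0.2224 0.1264]
origin [0.57035551 0.09062734] x [-0.22129506  0.9752069 ] y [-0.9752069  -0.22129506] 102.78510972868725
plate corners in platen [[-0.0274, 0.0766], [-0.1243, 0.0676], [-0.1137, -0.0433], [-0.017, -0.0344]] [-0.0706  0.0166]
```

```bash
cat >> h.py <<'E'
from scipy.spatial.transform import Rotation as Rot
O=np.array([0.57036,0.09063,0.0]); X=np.array([-0.2213,0.9752,0]); Y=np.array([-0.9752,-0.2213,0]); Z=np.array([0,0,1.])
P2W=np.array([X,Y,Z]).T
def st():
    s=bot.read_state(); R=Rot.from_quat(s["tool_rot"]).as_matrix()
    p=P2W.T@(s["tool_pos"]-O); Rp=P2W.T@R
    return s,p,Rp
def show():
    s,p,Rp=st(); print("t",round(s["time_s"],2),"tcp_platen mm",(p*1e3).round(1),"xaxis",Rp[:,0].round(3),"zaxis",Rp[:,2].round(3),"F_platen",(P2W.T@s["ft_force"]).round(1),"gap",round(s["finger_gap"]*1e3,1),"j",s["joints"].round(2))
def need(px,py,pz,phi=0):
    """delta cm in tool frame & rotvec to reach platen-frame pose (mm), tilt phi deg"""
    s,p,Rp=st(); d=np.array([px,py,pz])/1e3-p; c,q=np.cos(np.radians(phi)),np.sin(np.radians(phi))
    Rt=np.array([[c,0,q],[0,-1,q*0],[q,0,-c]]).astype(float)  # columns x,y,z tool in platen
    print("shift tool cm",(Rp.T@d*100).round(2),"rotvec",Rot.from_matrix(Rp.T@Rt).as_rotvec().round(4))
E
python3 -c "
from h import *
show(); need(-170,17,150)"
```

```text
t 0.15 tcp_platen mm [-635.9  545.5  237.7] xaxis [ 0.046 -0.999  0.   ] zaxis [ 0.002  0.    -1.   ] F_platen [-0.7 -0.3 -0.4] gap 88.0 j [-1.34  0.26  1.61  0.    1.27 -0.04]
shift tool cm [ 54.92 -44.11   8.85] rotvec [-1.4000e-03 -1.4000e-03 -1.5252e+00]
```

Call:
step_arm([
  [0,0,0,3.66,-2.94,0,81],
  [0,0,0,3.66,-2.94,0,81],
  [0,0,0,3.66,-2.94,0,81],
  [0,0,0,3.66,-2.94,0,81],
  [0,0,0,3.66,-2.94,0,81],
  [0,0,0,3.66,-2.94,0,81],
  [0,0,0,3.66,-2.94,0,81],
  [0,0,0,3.66,-2.94,0,81],
])

```text
time_s: 0.95
tool_pos: [0.3997, -0.3444, 0.2385]
tool_rot: [0.991, 0.134, -0.0, -0.0]
ft_force: [0.3, -0.8, -0.3]
finger_gap: 0.0603
```

Call:
step_arm([
  [0,0,0,3.66,-2.94,0,81],
  [0,0,0,3.66,-2.94,0,81],
  [0,0,0,3.66,-2.94,0,81],
  [0,0,0,3.66,-2.94,0,81],
  [0,0,0,3.66,-2.94,0,81],
  [0,0,0,3.66,-2.94,0,81],
  [0,0,-0.139,0,0,0,81],
  [0,0,-0.139,0,0,0,81],
])

```text
time_s: 1.75
tool_pos: [0.5645, -0.116, 0.2381]
tool_rot: [0.962, 0.274, -0.0, -0.0]
ft_force: [-0.7, -0.6, -0.3]
finger_gap: 0.06
```

Call:
step_arm([
  [0,0,-0.139,0,0,0,81],
  [0,0,-0.139,0,0,0,81],
  [0,0,-0.139,0,0,0,81],
  [0,0,-0.139,0,0,0,81],
  [0,0,-0.139,0,0,0,81],
  [0,0,-0.139,0,0,0,81],
  [0,0,-0.139,0,0,0,81],
  [0,0,-0.139,0,0,0,81],
])

```text
time_s: 2.55
tool_pos: [0.5637, -0.1178, 0.2383]
tool_rot: [0.673, 0.739, -0.0, -0.0]
ft_force: [0.4, -0.8, -0.1]
finger_gap: 0.0603
```

```bash
python3 -c "
from h import *
im=imaging.get_image('wrist'); cv2.imwrite('pics/w1.png',im[:,:,::-1])
show(); need(-170,17,80)"
```

```text
t 2.6 tcp_platen mm [-201.8   52.7  238.3] xaxis [ 0.992 -0.124  0.   ] zaxis [ 0.     0.001 -1.   ] F_platen [0.2 1.7 0.6] gap 60.1 j [-0.25  0.08  1.82 -0.    1.24 -0.35]
shift tool cm [ 3.59  3.16 15.83] rotvec [-0.0008 -0.0003 -0.1243]
```

View pics/w1.png

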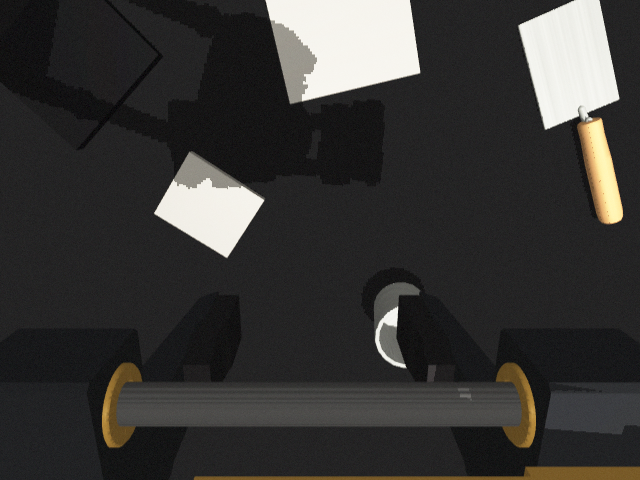

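Call:
step_arm([
  [0,0,-0.124,0,0,0,81],
  [0,0,0,1.6,1.8,3,81],
  [0,0,0,1.6,1.8,3,81],
  [0,0,0,0,0,4,81],
  [0,0,0,0,0,4,81],
  [0,0,0,0,0,3,81],
  [0,0,0,0,0,0,81],
])

```text
time_s: 3.3
tool_pos: [0.5876, -0.0781, 0.0631]
tool_rot: [0.629, 0.777, -0.003, -0.005]
ft_force: [-1.2, 0.4, -0.8]
finger_gap: 0.0603
```

```bash
python3 -c "
from h import *
im=imaging.get_image('wrist'); cv2.imwrite('pics/w2.png',im[:,:,::-1])
show(); need(-160,17,6)
m=imaging.camera_model('wrist'); g=cv2.cvtColor(im,cv2.COLOR_RGB2GRAY)
cs,_=cv2.findContours((g>170).astype(np.uint8),cv2.RETR_EXTERNAL,cv2.CHAIN_APPROX_NONE)
for c in cs:
  if cv2.contourArea(c)>2000:
    a=cv2.approxPolyDP(c,8,True)[:,0]; print(a.tolist()); print([(P2W.T@(onz(m,p,.012)-O)*1e3).round(1).tolist()[:2] for p in a])
"
```

```text
t 3.35 tcp_platen mm [-169.3   18.4   66.1] xaxis [ 1.    -0.013  0.002] zaxis [ 0.002  0.006 -1.   ] F_platen [0.7 0.2 0.7] gap 59.7 j [-0.17  0.28  1.93  0.    0.94 -0.38]
shift tool cm [0.92 0.16 6.01] rotvec [-0.0057 -0.0024 -0.0128]
[[38, 231], [0, 286], [0, 337], [19, 327], [133, 327], [141, 351], [165, 322]]
[[-148.9, 157.1], [-178.0, 182.9], [-207.5, 189.9], [-201.7, 178.3], [-202.3, 117.7], [-216.8, 115.4], [-199.6, 100.4]]
[[312, 0], [351, 25], [385, 70], [374, 100], [359, 103], [348, 156], [456, 148], [455, 0]]
[[-49.2, 20.0], [-59.0, 3.5], [-77.2, -11.6], [-89.7, -7.1], [-90.9, -0.3], [-114.4, 4.5], [-111.4, -45.5], [-50.1, -40.1]]
```

View pics/w2.png

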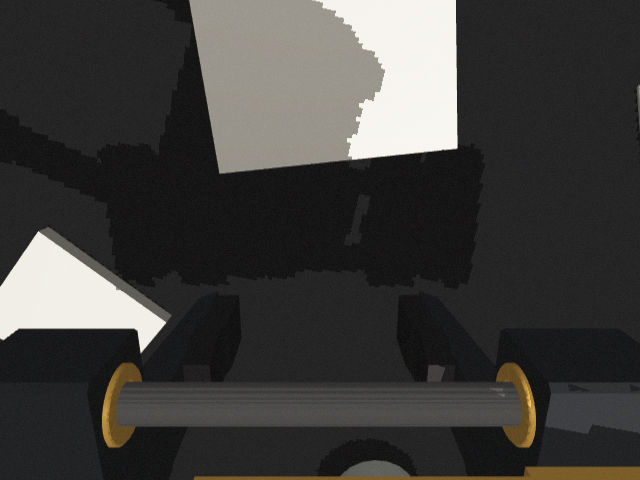

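Call:
step_arm([
  [0,0,-0.013,0,0,0,81],
  [0,0,0,0.5,0.3,2,81],
  [0,0,0,0.5,0,2,81],
  [0,0,0,0,0,1.5,81],
  [0,0,0,0,0,0.5,81],
  [0,0,0,0,0,0,81],
])

```text
time_s: 3.95
tool_pos: [0.5934, -0.0688, 0.009]
tool_rot: [0.623, 0.782, 0.0, 0.0]
ft_force: [-0.6, 0.0, -0.1]
finger_gap: 0.06
```

```bash
python3 -c "
from h import *
show(); need(-135,15,5)"
```

```text
t 3.95 tcp_platen mm [-160.6   12.9    9. ] xaxis [ 1.     0.002 -0.   ] zaxis [-0. -0. -1.] F_platen [ 0.2  0.6 -0.1] gap 60.0 j [-0.16  0.36  1.95 -0.    0.83 -0.38]
shift tool cm [ 2.56 -0.21  0.4 ] rotvec [0.0002 0.0001 0.0017]
```

Call:
step_arm([
  [0,0,0,1.0,-0.1,0.4,81],
  [0,0,0,1.0,0,0,81],
  [0,0,0,0.5,0,0,81],
  [0,0,0,0.5,0,0,81],
  [0,0,0,0.5,0,0,81],
  [0,0,0,0.5,0,0,81],
  [0,0,0,0.5,0,0,81],
  [0,0,0,0,0,0,81],
])

```text
time_s: 4.75
tool_pos: [0.5821, -0.0242, 0.0048]
tool_rot: [0.623, 0.782, 0.0, -0.0]
ft_force: [0.3, 0.7, 0.1]
finger_gap: 0.0603
```

```bash
python3 -c "
from h import *
show()
for n in ['wrist','scene']:
  im=imaging.get_image(n); cv2.imwrite('pics/%s3.png'%n,im[:,:,::-1])"
```

```text
t 4.75 tcp_platen mm [-114.6   13.9    4.8] xaxis [1.    0.002 0.   ] zaxis [ 0. -0. -1.] F_platen [ 0.6 -0.4  0.1] gap 60.3 j [-0.08  0.34  1.99  0.    0.81 -0.31]
```

View pics/wrist3.png

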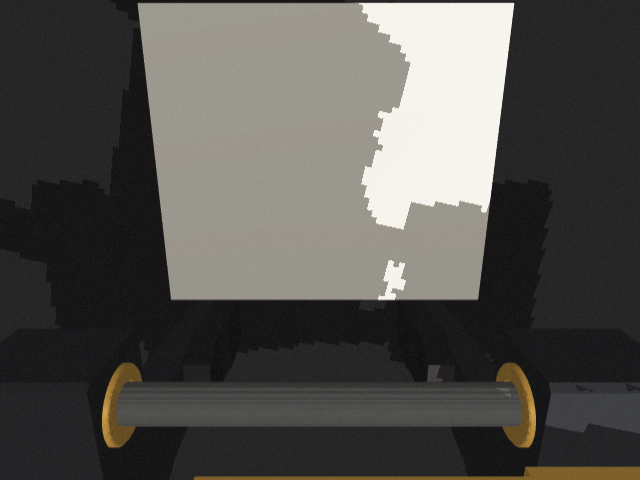

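View pics/scene3.png

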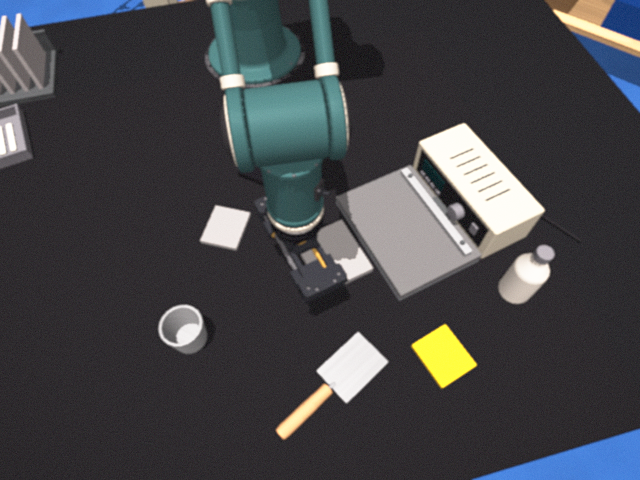

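The plate has squared up against both fingertips: its near edge is level at row 299, columns 171–478. Next I push until it touches the platen.

Call:
step_arm([
  [0,0,0,0.5,0,0,81],
  [0,0,0,0.3,0,0,81],
  [0,0,0,0.1,0,0,81],
  [0,0,0,0.1,0,0,81],
  [0,0,0,0.1,0,0,81],
  [0,0,0,0,0,0,81],
])

```text
time_s: 5.45
tool_pos: [0.5796, -0.0141, 0.0047]
tool_rot: [0.623, 0.782, 0.0, -0.0]
ft_force: [1.1, 0.2, -1.2]
finger_gap: 0.0602
```

```bash
python3 -c "
from h import *
show()"
```

```text
t 5.45 tcp_platen mm [-104.1   14.2    4.7] xaxis [1.    0.002 0.   ] zaxis [ 0.  0. -1.] F_platen [-0.  -1.2 -1.2] gap 60.2 j [-0.07  0.34  1.99  0.    0.81 -0.29]
```

Call:
step_arm([
  [0,0,0,0.1,0,0,81],
  [0,0,0,0.1,0,0,81],
  [0,0,0,0,0,0,81],
])

```text
time_s: 5.75
tool_pos: [0.5792, -0.0129, 0.0047]
tool_rot: [0.623, 0.782, -0.0, 0.0]
ft_force: [0.9, -5.4, 0.0]
finger_gap: 0.06
```

```bash
python3 -c "
from h import *
show()"
```

```text
t 5.75 tcp_platen mm [-102.9   14.3    4.7] xaxis [ 1.     0.002 -0.001] zaxis [-0.001  0.    -1.   ] F_platen [-5.5  0.3  0. ] gap 60.0 j [-0.06  0.34  1.99 -0.    0.81 -0.29]
```

Call:
step_arm([
  [0,0,0,0.2,0,0,81],
  [0,0,0,0,0,-0.3,81],
  [0,0,0,0,0,-0.3,81],
  [0,0,0,0,0,-0.3,81],
  [0,0,0,0,0,-0.3,81],
  [0,0,0,0,0,0,81],
])

```text
time_s: 6.35
tool_pos: [0.5791, -0.0123, 0.0172]
tool_rot: [0.623, 0.782, -0.001, 0.001]
ft_force: [0.8, -9.5, -0.4]
finger_gap: 0.0599
```

```bash
python3 -c "
from h import *
show()
for n in ['wrist','side']:
  im=imaging.get_image(n); cv2.imwrite('pics/%s4.png'%n,im[:,:,::-1])"
```

```text
t 6.35 tcp_platen mm [-102.3   14.2   17.2] xaxis [ 1.     0.002 -0.003] zaxis [-0.003 -0.    -1.   ] F_platen [-9.5  1.3 -0.4] gap 59.9 j [-0.06  0.32  1.99 -0.    0.83 -0.29]
```

View pics/wrist4.png

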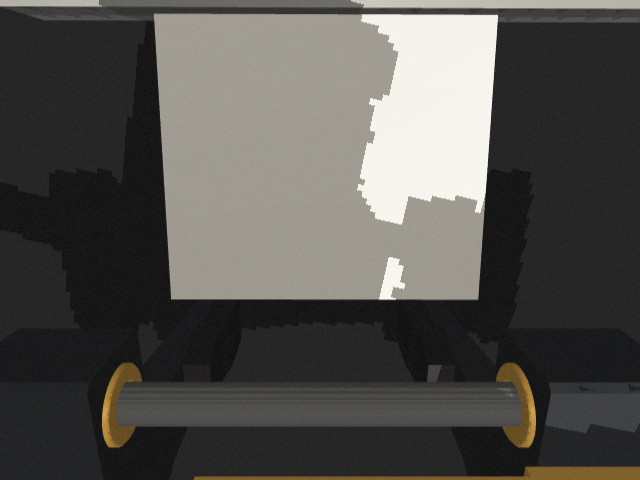

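View pics/side4.png

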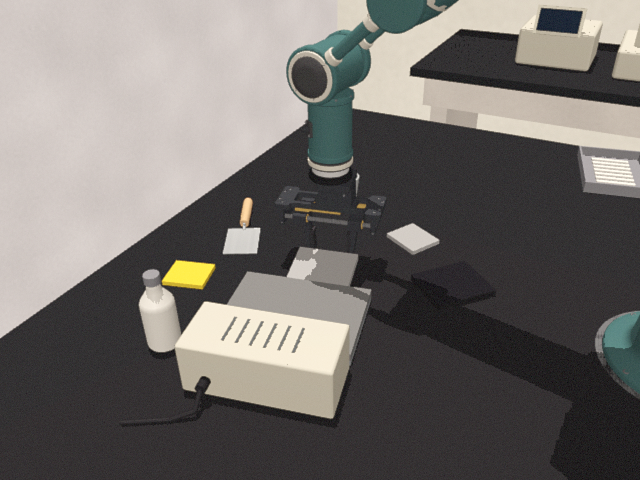

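The near edge has stayed at row 299 while the tool rose 12.5 mm, so it is stuck to the fingertips and coming up with them. I'll follow the arc.

Call:
step_arm([
  [0,0,0,0.03,0,-0.4,81],
  [0,0,0,0.05,0,-0.4,81],
  [0,0,0,0.07,0,-0.4,81],
  [0,0,0,0.09,0,-0.4,81],
  [0,0,0,0.11,0,-0.39,81],
  [0,0,0,0.12,0,-0.38,81],
  [0,0,0,0,0,0,81],
])

```text
time_s: 7.15
tool_pos: [0.5783, -0.0071, 0.0414]
tool_rot: [0.623, 0.782, -0.0, 0.001]
ft_force: [0.8, -7.3, 1.3]
finger_gap: 0.0602
```

```bash
python3 -c "
from h import *
show()
for n in ['wrist','side']:
  im=imaging.get_image(n); cv2.imwrite('pics/%s5.png'%n,im[:,:,::-1])"
```

```text
t 7.15 tcp_platen mm [-97.1  13.9  41.4] xaxis [ 1.     0.002 -0.002] zaxis [-0.002 -0.001 -1.   ] F_platen [-7.3  0.9  1.3] gap 60.2 j [-0.05  0.28  1.98 -0.    0.88 -0.28]
```

View pics/wrist5.png

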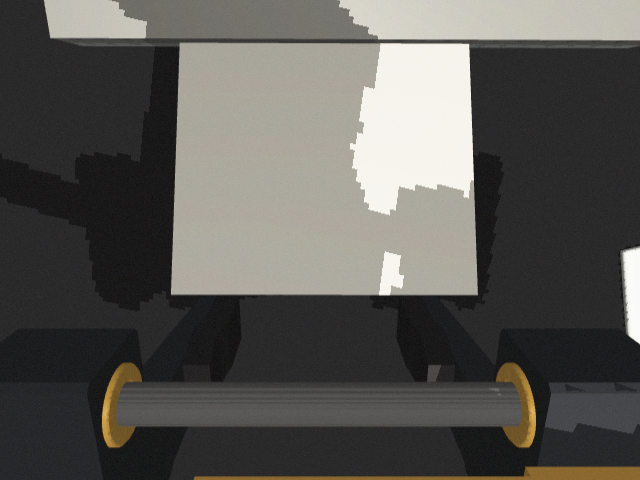

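Call:
step_arm([
  [0,0,0,0.19,0,-0.44,81],
  [0,0,0,0.21,0,-0.43,81],
  [0,0,0,0.22,0,-0.42,81],
  [0,0,0,0.24,0,-0.4,81],
  [0,0,0,0.26,0,-0.39,81],
  [0,0,0,0.28,0,-0.37,81],
  [0,0,0,0.3,0,-0.35,81],
  [0,0,0,0.0,0,0,81],
])

```text
time_s: 8.05
tool_pos: [0.5748, 0.0102, 0.0697]
tool_rot: [0.623, 0.782, 0.0, 0.001]
ft_force: [0.4, -5.4, 3.8]
finger_gap: 0.06
```

```bash
python3 -c "
from h import *
show()
for n in ['wrist','side']:
  im=imaging.get_image(n); cv2.imwrite('pics/%s6.png'%n,im[:,:,::-1])"
```

```text
t 8.05 tcp_platen mm [-79.4  13.5  69.7] xaxis [ 1.     0.003 -0.002] zaxis [-0.002 -0.002 -1.   ] F_platen [-5.3  0.8  3.8] gap 60.0 j [-0.02  0.24  1.97 -0.    0.93 -0.25]
```

View pics/wrist6.png

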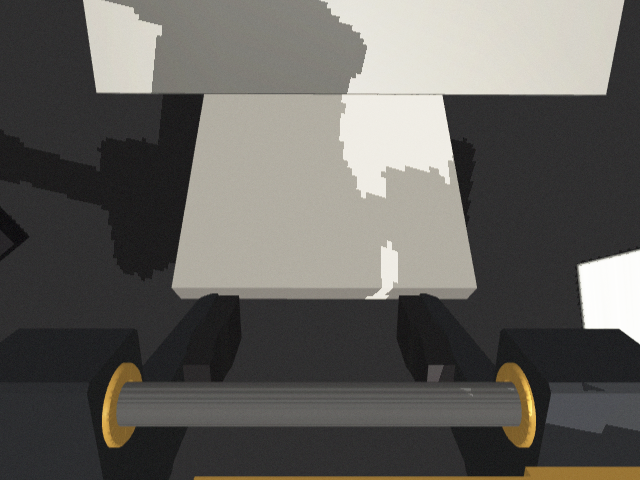

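View pics/side6.png

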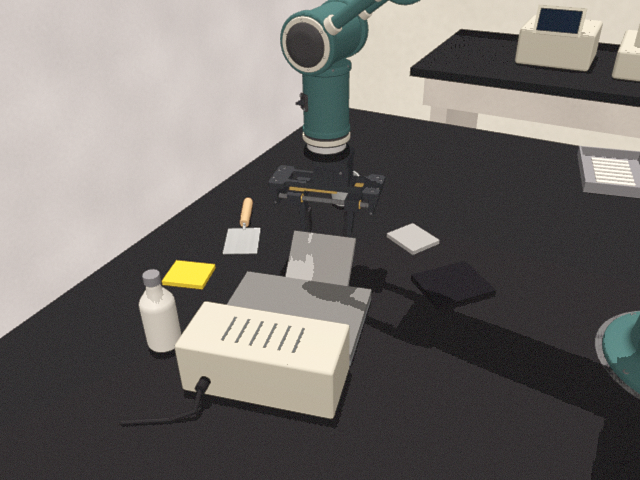

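The plate is at about 43° and still riding on the fingertips; its end face shows at rows 288–298. I'll carry on.

Call:
step_arm([
  [0,0,0,0.34,0,-0.33,81],
  [0,0,0,0.36,0,-0.31,81],
  [0,0,0,0.38,0,-0.29,81],
  [0,0,0,0.4,0,-0.27,81],
  [0,0,0,0.41,0,-0.25,81],
  [0,0,0,0.43,0,-0.22,81],
  [0,0,0,0.0,0,0,81],
])

```text
time_s: 8.85
tool_pos: [0.5698, 0.0334, 0.0867]
tool_rot: [0.623, 0.782, 0.001, 0.001]
ft_force: [-0.1, -4.8, 6.7]
finger_gap: 0.0603
```

```bash
python3 -c "
from h import *
show()
for n in ['wrist','side']:
  im=imaging.get_image(n); cv2.imwrite('pics/%s7.png'%n,im[:,:,::-1])"
```

```text
t 8.85 tcp_platen mm [-55.7  13.2  86.7] xaxis [ 1.     0.002 -0.001] zaxis [-0.001 -0.002 -1.   ] F_platen [-4.6  1.2  6.7] gap 60.3 j [ 0.02  0.21  1.97 -0.    0.96 -0.21]
```

View pics/wrist7.png

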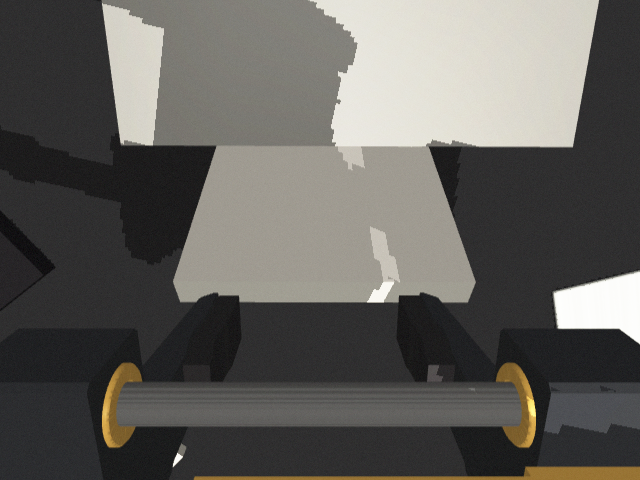

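Call:
step_arm([
  [0,0,0,0.43,0,-0.19,81],
  [0,0,0,0.45,0,-0.17,81],
  [0,0,0,0.46,0,-0.14,81],
  [0,0,0,0.47,0,-0.12,81],
  [0,0,0,0.48,0,-0.09,81],
  [0,0,0,0,0,0,81],
])

```text
time_s: 9.55
tool_pos: [0.5647, 0.0565, 0.094]
tool_rot: [0.623, 0.782, 0.001, 0.001]
ft_force: [-0.8, -1.8, 8.1]
finger_gap: 0.0601
```

```bash
python3 -c "
from h import *
show()
for n in ['wrist','side']:
  im=imaging.get_image(n); cv2.imwrite('pics/%s8.png'%n,im[:,:,::-1])"
```

```text
t 9.55 tcp_platen mm [-32.1  13.1  94. ] xaxis [1.    0.002 0.   ] zaxis [ 0.    -0.003 -1.   ] F_platen [-1.6  1.1  8.1] gap 60.1 j [ 0.06  0.19  1.97  0.    0.97 -0.17]
```

View pics/wrist8.png

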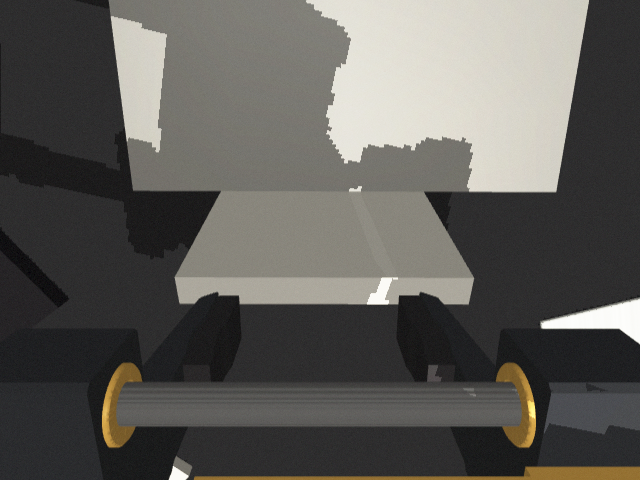

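View pics/side8.png

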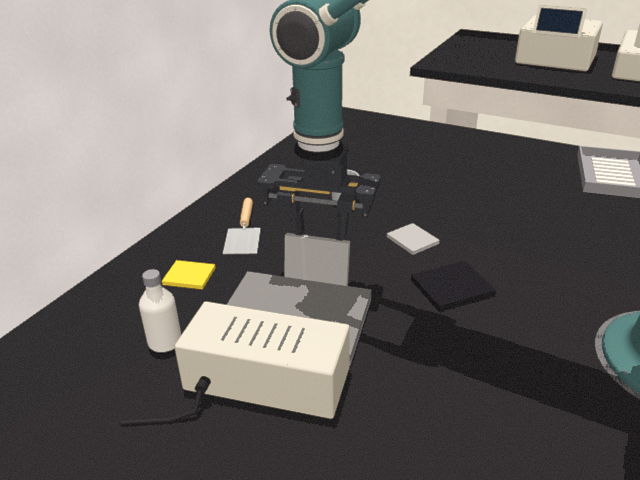

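Call:
step_arm([
  [0,0,0,0.44,0,-0.1,81],
  [0,0,0,0.44,0,-0.07,81],
  [0,0,0,0.44,0,-0.04,81],
  [0,0,0,0.3,0,-0.01,81],
  [0,0,0,0,0,0,81],
])

```text
time_s: 10.15
tool_pos: [0.5609, 0.0726, 0.0954]
tool_rot: [0.623, 0.782, 0.001, 0.0]
ft_force: [1.5, 0.4, 6.4]
finger_gap: 0.0604
```

```bash
python3 -c "
from h import *
show()
for n in ['wrist','side']:
  im=imaging.get_image(n); cv2.imwrite('pics/%s9.png'%n,im[:,:,::-1])"
```

```text
t 10.15 tcp_platen mm [-15.5  13.2  95.4] xaxis [1.    0.002 0.001] zaxis [ 0.001 -0.002 -1.   ] F_platen [ 0.  -1.6  6.4] gap 60.4 j [ 0.08  0.19  1.98  0.    0.97 -0.14]
```

View pics/wrist9.png

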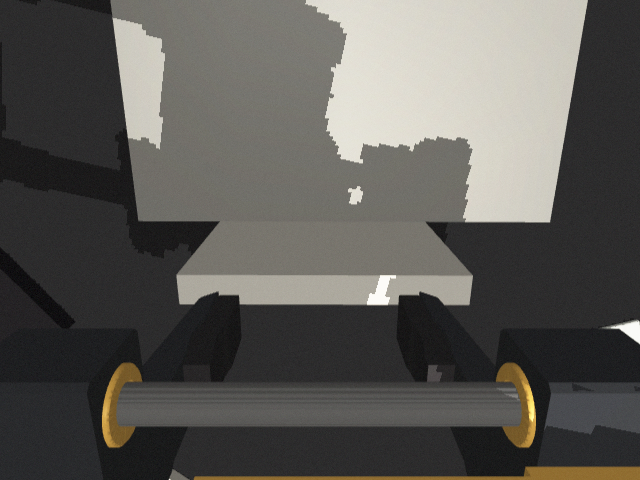

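View pics/side9.png

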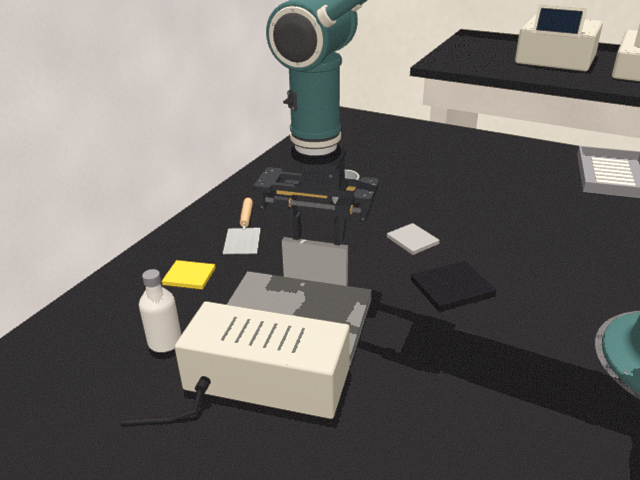

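```bash
python3 -c "
from h import *
m=imaging.camera_model('wrist')
for px,z in [((177,275),.095),((471,275),.095),((180,304),.0945),((470,304),.0945),((139,222),.022),((550,222),.022)]: print(px,(P2W.T@(onz(m,px,z)-O)*1e3).round(1))"
```

```text
(177, 275) [ 1.7 66.1 95. ]
(471, 275) [  1.6 -43.2  95. ]
(180, 304) [-10.4  66.3  94.5]
(470, 304) [-10.5 -44.3  94.5]
(139, 222) [  2.3 109.3  22. ]
(550, 222) [   2.4 -110.7   22. ]
```

The plate stands upright and square against the platen's front face. Its top edge measures x 1.7 mm against 2.4 mm for the platen edge, with y from -44 to 66. Next I lift off, go behind it and push the cavity face near the top.

Call:
step_arm([
  [0,0,0,0,0,-0.3,81],
  [0,0,0,0,0,-0.7,81],
  [0,0,0,-1,0,0,81],
  [0,0,0,-2,0,0,81],
  [0,0,0,-1.2,0,1,81],
  [0,0,0,0,0,2,81],
  [0,0,0,0,0,0,81],
])

```text
time_s: 10.95
tool_pos: [0.5665, 0.0296, 0.0709]
tool_rot: [0.624, 0.782, -0.002, -0.003]
ft_force: [-0.2, -0.5, 0.4]
finger_gap: 0.0605
```

```bash
python3 -c "
from h import *
show()
for n in ['wrist','side']:
  im=imaging.get_image(n); cv2.imwrite('pics/%s10.png'%n,im[:,:,::-1])"
```

```text
t 10.95 tcp_platen mm [-58.6  17.2  70.9] xaxis [1.    0.    0.001] zaxis [ 0.001  0.006 -1.   ] F_platen [-0.4  0.3  0.4] gap 60.5 j [ 0.01  0.23  1.98  0.    0.94 -0.22]
```

View pics/wrist10.png

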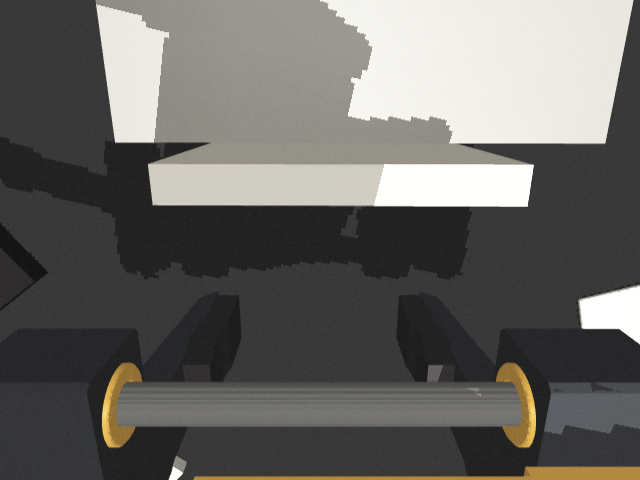

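It stands by itself (top face at rows 164–206). Now I push it over.

Call:
step_arm([
  [0,0,0,1.5,0.3,0,81],
  [0,0,0,1.5,0,0,81],
  [0,0,0,0.5,0,0,81],
  [0,0,0,0.4,0,0,81],
  [0,0,0,0.4,0,0,81],
  [0,0,0,0.4,0,0,81],
  [0,0,0,0,0,0,81],
])

```text
time_s: 11.75
tool_pos: [0.5617, 0.0776, 0.0745]
tool_rot: [0.623, 0.782, 0.0, -0.0]
ft_force: [0.5, 0.5, 0.5]
finger_gap: 0.0601
```

```bash
python3 -c "
from h import *
show()
for n in ['wrist','side']:
  im=imaging.get_image(n); cv2.imwrite('pics/%s11.png'%n,im[:,:,::-1])"
```

```text
t 11.75 tcp_platen mm [-10.8  11.4  74.5] xaxis [1.    0.002 0.   ] zaxis [ 0.  0. -1.] F_platen [ 0.4 -0.6  0.5] gap 60.1 j [ 0.09  0.22  1.99  0.    0.94 -0.13]
```

View pics/wrist11.png

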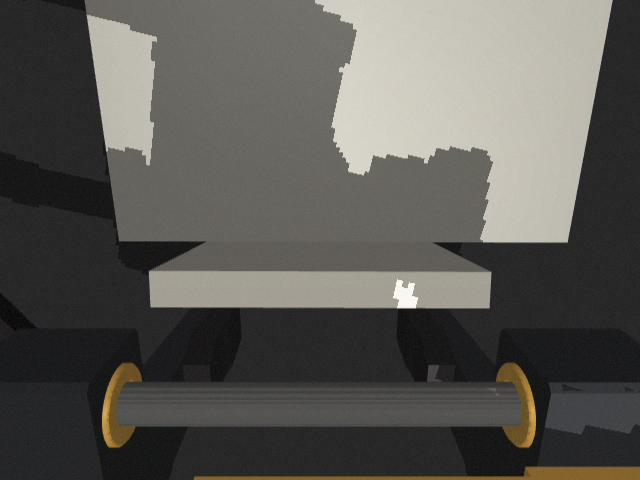

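Call:
step_arm([
  [0,0,0,0.3,0,0,81],
  [0,0,0,0.3,0,0,81],
  [0,0,0,0.3,0,0,81],
  [0,0,0,0,0,0,81],
  [0,0,0,0,0,0,81],
  [0,0,0,0,0,0,81],
])

```text
time_s: 12.45
tool_pos: [0.5598, 0.0859, 0.0744]
tool_rot: [0.623, 0.782, -0.0, 0.0]
ft_force: [-0.2, -1.5, 0.4]
finger_gap: 0.0602
```

```bash
python3 -c "
from h import *
show()
for n in ['wrist','side']:
  im=imaging.get_image(n); cv2.imwrite('pics/%s12.png'%n,im[:,:,::-1])"
```

```text
t 12.45 tcp_platen mm [-2.3 11.3 74.4] xaxis [ 1.     0.002 -0.   ] zaxis [-0. -0. -1.] F_platen [-1.5  0.5  0.4] gap 60.2 j [ 0.11  0.22  1.99 -0.    0.94 -0.12]
```

View pics/wrist12.png

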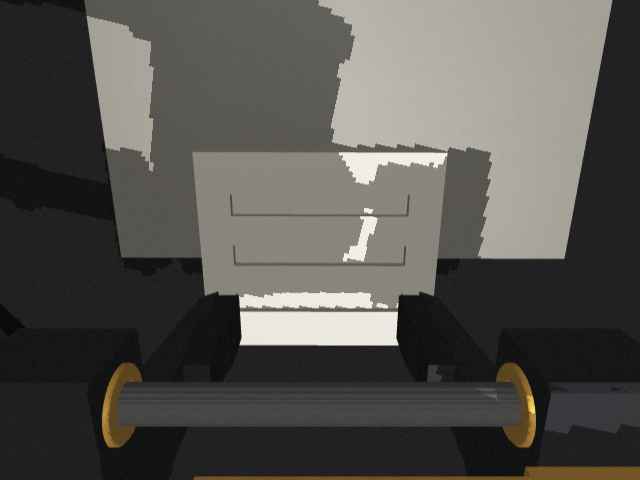

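View pics/side12.png

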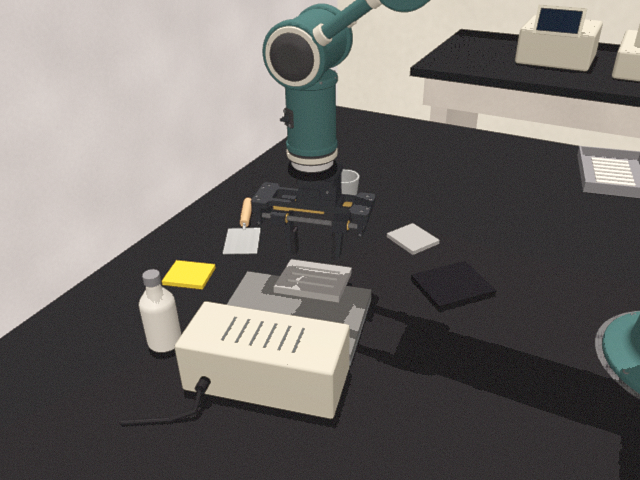

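It has come over with the cavities up. I'll back off, then look.

Call:
step_arm([
  [0,0,0,-2,0,0,81],
  [0,0,0,-3,0,0,81],
  [0,0,0,-2,0,0,81],
  [0,0,0,0,0,0,81],
])

```text
time_s: 12.95
tool_pos: [0.5761, 0.0156, 0.0746]
tool_rot: [0.624, 0.781, 0.0, 0.0]
ft_force: [0.2, 0.3, -0.3]
finger_gap: 0.0602
```

```bash
python3 -c "
from h import *
show()
for n in ['wrist','side']:
  im=imaging.get_image(n); cv2.imwrite('pics/%s13.png'%n,im[:,:,::-1])
im=imaging.get_image('side'); cv2.imwrite('pics/side13c.png',cv2.resize(im[220:360,200:400,::-1],None,fx=4,fy=4))"
```

```text
t 12.95 tcp_platen mm [-74.4  11.   74.6] xaxis [ 1.    -0.001 -0.001] zaxis [-0.001 -0.001 -1.   ] F_platen [ 0.2 -0.3 -0.3] gap 60.2 j [-0.02  0.23  1.97 -0.    0.94 -0.24]
```

View pics/wrist13.png

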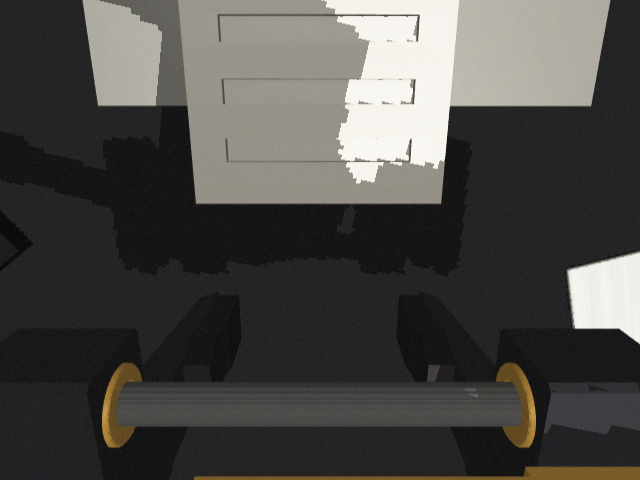

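View pics/side13c.png

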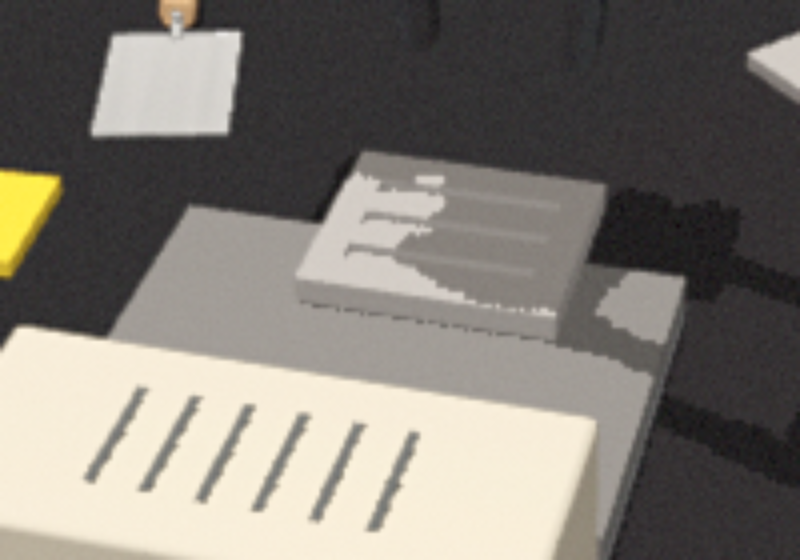

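```bash
python3 -c "
from h import *
m=imaging.camera_model('wrist')
for px,z in [((196,204),.034),((441,203.5),.034),((98,106),.022),((591,105.5),.022)]: print(px,(P2W.T@(onz(m,px,z)-O)*1e3).round(1))
need(-70,11,28)"
```

```text
(196, 204) [-36.7  66.7  34. ]
(441, 203.5) [-36.4 -43.3  34. ]
(98, 106) [  5.3 110.2  22. ]
(591, 105.5) [   5.6 -110.    22. ]
shift tool cm [0.19 0.04 4.63] rotvec [-0.0003 -0.0005  0.0013]
```

The plate lies flat on the platen with cavities up. Its near edge spans y -43 to 67 at x ≈ -37 mm, which is 110 mm long as it should be. I'll lower to mid-thickness and push it home.

Call:
step_arm([
  [0,0,0,0,0,2,81],
  [0,0,0,0,0,2,81],
  [0,0,0,0,0,0.6,81],
  [0,0,0,1,0,0,81],
  [0,0,0,0.8,0,0,81],
  [0,0,0,0.5,0,0,81],
  [0,0,0,0.5,0,0,81],
  [0,0,0,0.5,0,0,81],
])

```text
time_s: 13.9
tool_pos: [0.5688, 0.0501, 0.0294]
tool_rot: [0.623, 0.782, 0.0, 0.001]
ft_force: [0.9, -2.5, 1.5]
finger_gap: 0.0601
```

```bash
python3 -c "
from h import *
show()
im=imaging.get_image('wrist'); cv2.imwrite('pics/w14.png',im[:,:,::-1])"
```

```text
t 13.9 tcp_platen mm [-39.1  10.5  29.4] xaxis [ 1.     0.002 -0.001] zaxis [-0.001 -0.002 -1.   ] F_platen [-2.6 -0.3  1.5] gap 60.1 j [ 0.04  0.29  2.   -0.    0.85 -0.18]
```

View pics/w14.png

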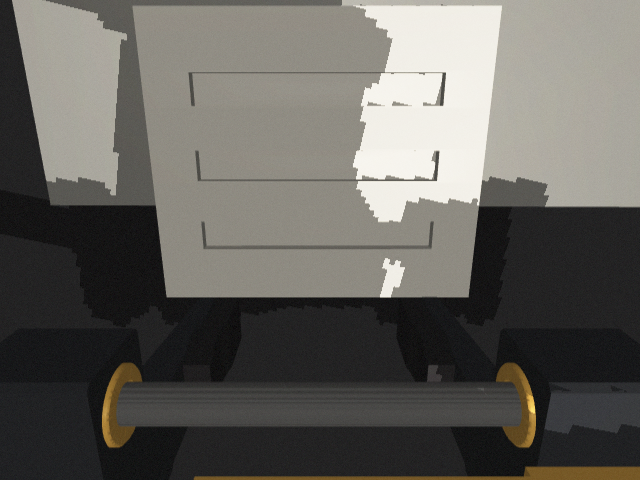

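Call:
step_arm([
  [0,0,0,0.6,0,0,81],
  [0,0,0,0.6,0,0,81],
  [0,0,0,0.6,0,0,81],
  [0,0,0,0.6,0,0,81],
  [0,0,0,0.6,0,0,81],
  [0,0,0,0.6,0,0,81],
  [0,0,0,0.6,0,0,81],
  [0,0,0,0.6,0,0,81],
])

```text
time_s: 14.75
tool_pos: [0.5572, 0.0971, 0.0284]
tool_rot: [0.623, 0.782, -0.0, -0.0]
ft_force: [0.8, -2.8, 3.4]
finger_gap: 0.0605
```

Call:
step_arm([
  [0,0,0,0.3,0,0,81],
  [0,0,0,0.3,0,0,81],
  [0,0,0,0.2,0,0,81],
  [0,0,0,0,0,0,81],
])

```text
time_s: 15.15
tool_pos: [0.5553, 0.1048, 0.0282]
tool_rot: [0.623, 0.782, 0.0, -0.0]
ft_force: [-0.6, 0.0, 0.2]
finger_gap: 0.06
```

```bash
python3 -c "
from h import *
show()
im=imaging.get_image('wrist'); cv2.imwrite('pics/w15.png',im[:,:,::-1])"
```

```text
t 15.15 tcp_platen mm [17.2 11.5 28.2] xaxis [1.    0.002 0.001] zaxis [ 0.001  0.    -1.   ] F_platen [0.2 0.5 0.2] gap 60.0 j [ 0.14  0.28  2.01  0.    0.85 -0.08]
```

View pics/w15.png

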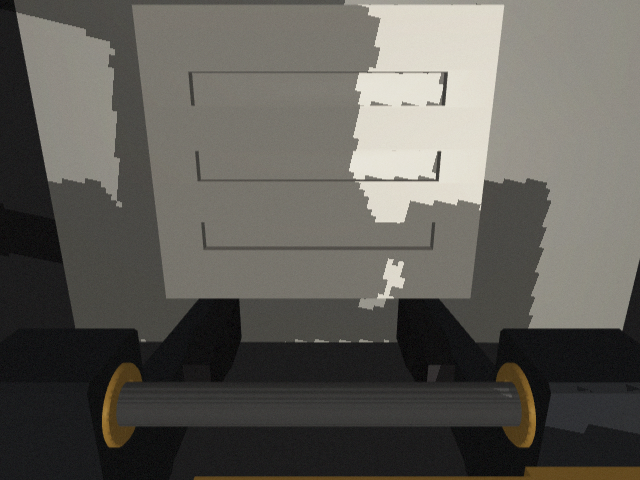

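Still square. The last stretch goes in small steps until the force shows the bar.

Call:
step_arm([
  [0,0,0,0.2,0,0,81],
  [0,0,0,0.2,0,0,81],
  [0,0,0,0.2,0,0,81],
  [0,0,0,0.1,0,0,81],
  [0,0,0,0,0,0,81],
])

```text
time_s: 15.7
tool_pos: [0.5536, 0.1115, 0.0282]
tool_rot: [0.623, 0.782, -0.0, -0.0]
ft_force: [-0.8, 0.7, 0.6]
finger_gap: 0.0601
```

Call:
step_arm([
  [0,0,0,0.1,0,0,81],
  [0,0,0,0.1,0,0,81],
  [0,0,0,0,0,0,81],
])

```text
time_s: 16.0
tool_pos: [0.5534, 0.1133, 0.0284]
tool_rot: [0.623, 0.782, -0.0, -0.0]
ft_force: [0.9, -0.3, -0.1]
finger_gap: 0.0601
```

```bash
python3 -c "
from h import *
show()"
```

```text
t 16.0 tcp_platen mm [25.9 11.5 28.4] xaxis [1.    0.002 0.   ] zaxis [ 0.  0. -1.] F_platen [-0.5 -0.8 -0.1] gap 60.1 j [ 0.16  0.28  2.02  0.    0.85 -0.07]
```

Call:
step_arm([
  [0,0,0,0.1,0,0,81],
  [0,0,0,0.1,0,0,81],
  [0,0,0,0,0,0,81],
])

```text
time_s: 16.3
tool_pos: [0.5531, 0.1145, 0.0284]
tool_rot: [0.623, 0.782, -0.0, 0.0]
ft_force: [-0.1, -4.3, -0.1]
finger_gap: 0.0602
```

Call:
step_arm([
  [0,0,0,0.1,0,0,81],
  [0,0,0,0,0,0,81],
])

```text
time_s: 16.5
tool_pos: [0.553, 0.1146, 0.0284]
tool_rot: [0.623, 0.782, -0.001, 0.001]
ft_force: [1.0, -8.9, -0.5]
finger_gap: 0.0601
```

```bash
python3 -c "
from h import *
show()
im=imaging.get_image('scene'); cv2.imwrite('pics/s16.png',im[:,:,::-1])
cv2.imwrite('pics/s16c.png',cv2.resize(im[140:320,320:520,::-1],None,fx=4,fy=4)[:600])"
```

```text
t 16.5 tcp_platen mm [27.2 11.6 28.4] xaxis [ 1.     0.002 -0.002] zaxis [-0.002  0.    -1.   ] F_platen [-8.9  1.  -0.5] gap 60.1 j [ 0.16  0.28  2.02 -0.    0.85 -0.06]
```

View pics/s16c.png

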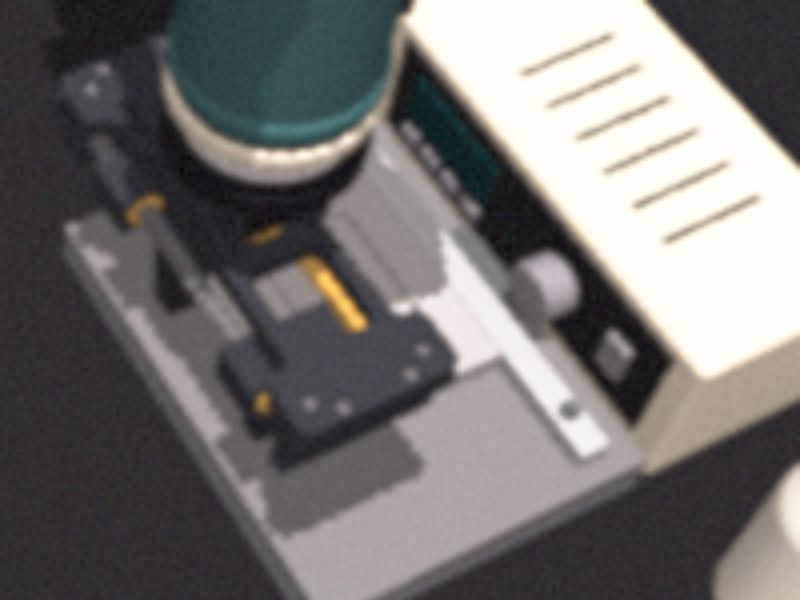

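The plate is seated: force rises to 9 N with no further travel. The tool has moved 130 mm since the plate touched the platen's face, which is exactly the stop bar's distance. Coming away now.

Call:
step_arm([
  [0,0,0,-0.5,0,0,81],
  [0,0,0,-1.5,0,0,81],
  [0,0,0,-2,0,0,81],
  [0,0,0,0,0,-4,81],
  [0,0,0,0,0,-4,81],
  [0,0,0,0,0,-4,81],
  [0,0,0,-4,0,0,81],
  [0,0,0,-4,0,0,81],
])

```text
time_s: 17.35
tool_pos: [0.5817, -0.0013, 0.1514]
tool_rot: [0.622, 0.783, 0.002, 0.002]
ft_force: [0.3, -0.5, 0.9]
finger_gap: 0.06
```

Call:
step_arm([
  [0,0,0,-4,0,0,81],
  [0,0,0,-4,0,0,81],
  [0,0,0,-4,0,0,81],
  [0,0,0,0,0,0,81],
  [0,0,0,0,0,0,81],
])

```text
time_s: 17.85
tool_pos: [0.6064, -0.119, 0.1483]
tool_rot: [0.624, 0.781, 0.0, -0.0]
ft_force: [0.3, -0.0, 0.8]
finger_gap: 0.0603
```

```bash
python3 -c "
from h import *
show()
im=imaging.get_image('scene'); cv2.imwrite('pics/s17.png',im[:,:,::-1])
cv2.imwrite('pics/s17c.png',cv2.resize(im[150:300,320:520,::-1],None,fx=4,fy=4))
im=imaging.get_image('side'); cv2.imwrite('pics/d17.png',im[:,:,::-1])"
```

```text
t 17.85 tcp_platen mm [-212.4   11.2  148.3] xaxis [ 1.    -0.001  0.001] zaxis [ 0.001 -0.    -1.   ] F_platen [-0.1 -0.3  0.8] gap 60.3 j [-0.23  0.23  1.82  0.    1.09 -0.46]
```

View pics/s17.png

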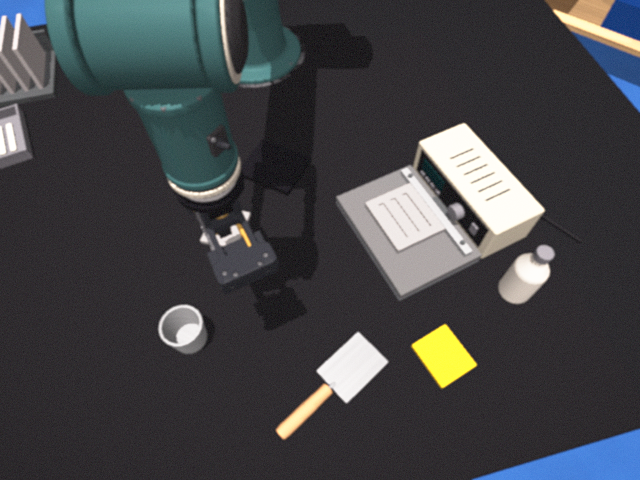

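View pics/s17c.png

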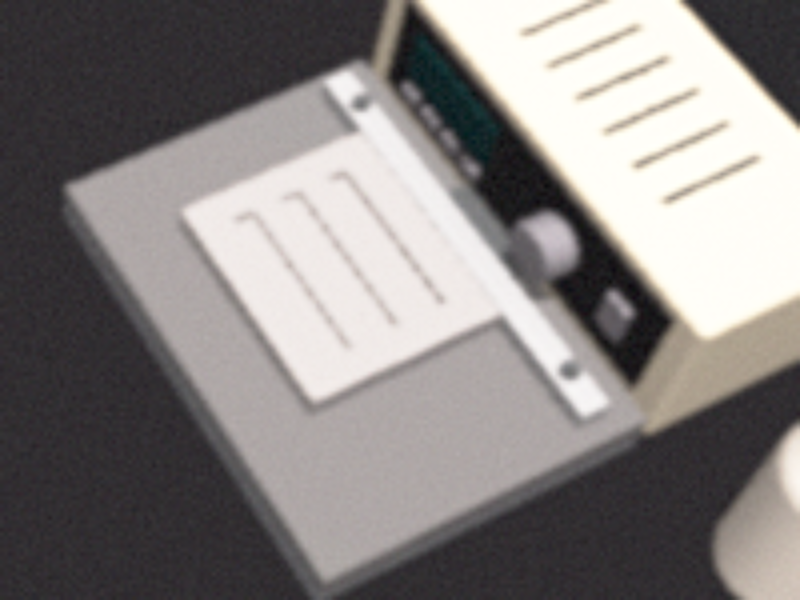

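View pics/d17.png

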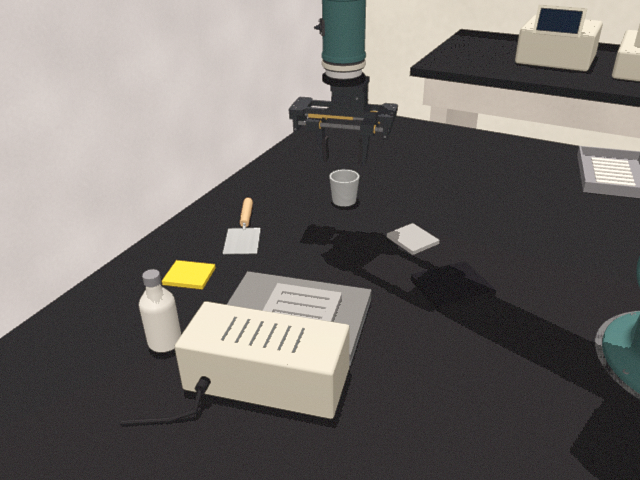

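```bash
python3 -c "
from h import *
m=imaging.camera_model('scene')
for px in [(365.5,202.75),(399.5,251.25)]: print((P2W.T@(onz(m,px,.034)-O)*1e3).round(1))
print(order.hand_in())"
```

```text
[35.8 65.4 34. ]
[ 36.6 -45.8  34. ]
the job is handed in; nothing more can be done
None
```

The mould plate lies flat on the platen, cavity side up, square and flush against the stop bar. The job was handed in at about 18 s.

**What I did:** I pushed the plate with open fingertips, which squared it up, until it met the platen's front face. Friction on its near edge then drew it up to upright. It stood there by itself while I moved behind it and pushed it over onto the platen. I pushed it to the bar until the force rose to about 9 N, then backed well clear.

**Last checks:**
- **Position:** the near edge measures x = 35.8 and 36.6 mm at its two ends, where 35 mm is ideal. That puts the plate centre at about 83 to 84 mm, with roughly 0.4° of skew.
- **Travel:** the tool moved 130 mm between touching the platen's face and touching the bar, which matches the bar's given distance.
- **Width:** the plate spans y = -46 to +65 mm, well inside the platen.
- **Bystanders:** the bottle, scraper and cup sit at the same places in the scene picture as at the start (compared by eye).
- **Robot:** force at the tool was about zero after coming away.

**Disagreement:** the wrist view placed the platen's front edge 2 to 5 mm further in than the scene view did. I relied on contact forces rather than that view for the final seating. No check failed.

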